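Turn the blender down and hold its pulse key half-way

TASK

The blender has been left on a fast setting: turn its dial anticlockwise all the way to the minimum stop and only then, with the fingertips, press the orange pulse key half-way down, never all the way to the bottom. Finish while still holding the key at half-way, and leave the mug, the tin and the spice jar beside the blender where they stand.

Things in the scene. Friction and masses are not known exactly. Their poses are not given: they have to be found in the camera images.
- blender: White blender fixed to the worktop; plinth 200 (x) x 345 (y, from -260 to +85) x 70 mm high. Origin on the worktop under the console's centre; y points from jug to console, -x is its front, facing the robot. Clear jug at y = -175: radius 68, top at 254 mm, handle out to x = +108. Dial at x = +50, pulse key at x = -48, both y = 0.
- dial_grip (a point): Point on the dial's axis at the height to grip it, 107 mm above the worktop. The black dial is a 46 mm disc with an upright bar grip 14 mm thick, 44 mm long, whose top is 114 mm and foot 84 mm above the worktop. The bar lies along this point's x axis and turns with the dial; its white pointer line is on the -x half of the bar.
- dial (a joint): Dial angle in rad: 0 = fully anticlockwise (minimum, end stop; the pointer then points to the blender's front, -x, at a red mark), growing clockwise seen from above, end stop at 2.6. It starts between 0.8 and 2.4, stays where it is left, and turns with a friction torque of about 0.04 N m.
- pulse_top (a point): Centre of the top of the pulse key, moving down with it: a flat orange pad 50 (x) x 66 (y) mm, 12 mm thick, on a green stem. Released, its top is 102 mm above the worktop, 32 mm above the console.
- pulse (a joint): Travel of the pulse key in m, straight down: 0 released, 0.020 at the bottom (full speed, not wanted); half-way is 0.010. A spring returns it: it starts to move at about 2.6 N, needs about 7 N at half-way and 11.5 N at the bottom.
- mug: White mug, 82 mm across, 95 mm tall, handle at its +y; origin under its centre. Stands beside the console (the blender's +y side). Leave alone.
- tin: Food tin with red label, 74 mm across, 110 mm tall; origin under its centre. Behind the blender. Leave alone.
- spice: Small glass spice jar with green cap, 44 mm across, 90 mm tall; origin under its centre. Behind the blender. Leave alone.

How it is judged:
On the way, in this order (a step that is already met when the one before it is completed fails the run):
1. the dial is turned fully anticlockwise to its minimum stop (value of joint dial below 0.12 rad), for 0.2 s.
2. the fingers hold the pulse key about half-way down (value of joint pulse between 0.006 and 0.014 m and contact force between the fingers and pulse_c0 above 3 N), for 0.3 s.
At the end, for the whole second after the job is handed in: The program ends while holding: the dial is within 0.12 rad of its anticlockwise stop and the fingers press on the pulse key (more than 3 N) so that it stays still, 6 to 14 mm down of its 20 mm (pulse_c0 is the key's orange pad) (all of step 2 and value of joint dial below 0.12 rad and velocity of joint pulse between -0.01 and 0.01 m/s); the arm keeps its last pose, push and grip.
It fails at once if the pulse key is pressed to the bottom (more than 18 mm) (value of joint pulse above 0.018 m).
It fails at once if the pulse key is pressed (more than 4 mm) while the dial is not yet at minimum (value of joint pulse above 0.004 m and value of joint dial above 0.15 rad).
It fails at once if the mug, tin or spice jar is shifted by more than 30 mm (distance of any of mug, tin, spice from where it was at the start of the episode above 0.03 m).
It also fails if it takes over 64 s, if anything falls off the work surface, if the arm or the gripper's body presses on something with over 40 N, if the wrist force passes 120 N, or if a joint passes its speed limit or range.

ROBOT

A 6-joint arm with a two-finger parallel gripper is mounted at the origin on the work surface. World frame = base frame: x ahead of the robot, y to its left, z up, the work surface at z = 0. Lengths are in m, angles in rad, forces in N, time in s.
With the tool pointing down it reaches from about 0.25 to 0.725 m from the base axis. Payload 9.7 kg.
Tool frame: the origin (TCP) lies at the very end of the fingers, on their centre line; the grasp point (between the pads) lies robot.tcp_to_grasp behind it (robot.tcp_to_grasp is the distance from the TCP to the grasp point, in m); z points along the fingers, y is the line along which they close (so a half turn about z gives the same grasp; the last joint's range is limited). The gripper opens to 85 mm and grips with 20 to 120 N. Pads are 22 mm wide; open, the fingers measure 114 mm over their backs; the gripper's body (76 mm by 85 mm) begins 54 mm behind the grasp point. The pads swing forward as they close: fully open they stand 13 mm farther back than shut.
Start: joints at [1.144, 0.087, 0.176, 1.66, 0, 1.571], TCP at [0.228, 0.501, 0.231] pointing down, gripper open.
Joint ranges: [-3.13, 3.13], [-0.85, 1.81], [-1.15, 1.24], [-2.2, 2.28], [-1.44, 1.52], [-3.14, 3.14]. Speed limits (rad/s): [2.22, 2.22, 2.57, 3.14, 3.14, 3.14].

INTERFACE

Orientations are given as a unit quaternion [w, x, y, z].
In Python, from workcell import robot gives the robot as it stands. The module is installed in compiled form; this text tells all that it offers.
- The arm moves only by the shell command python3 -m jog 'ROWS' [OPENING] [FORCE]. ROWS is JSON, a list of rows, each a list of 4 numbers: the shift along the tool's x, y, z in m, then the turn about the tool's z in degrees. A call has 1 to 10 rows; each row shifts and turns the commanded pose from where the row before left it, along the tool's axes as they then stand; what a row does not reach is not made up. A row lasts 1/12 s, in which the tool goes at most 41.7 mm and 7.16 degrees, less where a joint would pass 70% of its speed; a pose out of reach is approached as far as the arm can. A call with a gripper value outside its range is refused whole. OPENING is the opening, from 0 (shut) to 1 (fully open), set as the call begins (- or left out, the last holds). The fingers move at their own pace and stop on an object; FORCE is the grip in N (left out, the last holds). Time passes only in rows, so rows that do not move let the fingers close. It gives the time, the measured TCP pose, the force, the opening and the grip force at its end, in the units of the state.
- robot.state(): the state, without advancing time (a new reading comes with each control period).
- robot.camera(name): name is "scene" or "top"; returns a dict with "img" (480x640x3 uint8, blue, green, red), "depth" (480x640 float32, m along the optical axis (not along the pixel's ray), 0 where there is no reading), "fx", "fy", "cx", "cy" (pixels), "camera_from_world" (4x4, takes a point from world to camera coordinates). Camera axes: x right, y up, looking along -z (the intrinsics and any distortion apply to the point x, -y, -z); pixel columns grow to the right and rows downward; lengths in m; the calibration is good to about 2 mm. A picture is of the moment at which its call begins.
- robot.hand_in(): hands the job in; it is judged then, once.
Trained networks look in a picture, given as the dict that the camera call returned (one of the last four; its "shot" number tells which), for a name from the list of things; names that differ only in an ending like _2 or _b are one class to them, and where a whole thing is asked for, a point or a joint stands for the part that bears it (a point fixed in the world has none). Each returns a list of dicts, best first, with "score" (0 to 1); they miss things now and then, are a little off and sometimes report something else, mostly with a low value. They report only what shows in the picture. A call takes as long as a camera call.
- robot.boxes_of(picture, thing): "xyz" ([x, y, z] in m, in world coordinates, good to about 4 mm: the middle of the surface that is visible of it).
- robot.outline_of(picture, thing): "mask" (480x640 bool, what is visible of it).
- robot.tip_of(picture, thing): "xyz" ([x, y, z] in m, in world coordinates, good to about 4 mm: a listed point, or the origin of a listed thing).
The state is a dict: "clock": time; "qpos": joint angles; "qd": joint speeds; "joint_efforts": joint torques, N m; "ee_pos": TCP position; "ee_rot": TCP orientation; "force": force on the tool from outside, world axes, zero at the start; "moment": the same for the moment, N m; "finger_gap": finger opening in m; "grip_force": force on a finger pad.
Only numpy, scipy, OpenCV 4.12 (cv2) and the standard library are available. Lean on these libraries where they do the work, as an engineer would, in place of code of your own. Each camera call takes 0.05 s, during which the arm holds its last target. There are 200 camera calls.

## Working session

There is one attempt and no reset: what is moved stays moved. The work goes in short steps, Python scripts to look and compute and a shell command to move; the robot and the scene stay as the last step left them, time stands still between calls to the robot, and variables do not carry over. Pictures are saved under pics/ and viewed, at most 10 in all, crops included, and the job is handed in when it is done.

```bash
mkdir -p pics; cat > h.py <<'E'
from workcell import robot
import numpy as np, cv2
def look(names=("blender","dial_grip","pulse_top","mug","tin","spice"),cams=("scene","top")):
    for c in cams:
        p=robot.camera(c); 
        for n in names:
            for f in ("tip_of","boxes_of"):
                try: r=getattr(robot,f)(p,n)
                except Exception as e: print(c,n,f,e); continue
                print(c,n,f,[(np.round(d["xyz"],3).tolist(),round(d["score"],2)) for d in r[:2]])
        yield c,p
E
python3 - <<'E'
from h import *
s=robot.state(); print(s["clock"],s["ee_pos"],s["ee_rot"],robot.tcp_to_grasp,s["finger_gap"],s["force"])
for c,p in look(): cv2.imwrite(f"pics/{c}0.png",p["img"])
E
```

```text
0.0 [0.2276075  0.50046454 0.2305873 ] [-1.41301891e-04  2.11796587e-01  9.77313556e-01 -6.31701636e-04] 0.0187 0.08514568166306716 [ 0.41702113 -0.40405515  0.22347815]
scene blender tip_of [([0.514, 0.176, -0.002], 0.78)]
scene blender boxes_of [([0.511, 0.035, 0.072], 0.65)]
scene dial_grip tip_of [([0.561, 0.158, 0.109], 0.91)]
scene dial_grip boxes_of [([0.566, 0.15, 0.095], 0.85)]
scene pulse_top tip_of [([0.469, 0.194, 0.104], 0.57)]
scene pulse_top boxes_of [([0.48, 0.186, 0.102], 0.9)]
scene mug tip_of [([0.628, 0.33, 0.002], 0.94)]
scene mug boxes_of [([0.641, 0.329, 0.06], 0.67)]
scene tin tip_of [([0.614, -0.021, -0.003], 0.67)]
scene tin boxes_of [([0.629, -0.032, 0.101], 0.64)]
scene spice tip_of [([0.682, 0.152, 0.0], 0.88)]
scene spice boxes_of [([0.691, 0.144, 0.064], 0.97), ([0.574, 0.152, 0.098], 0.46)]
top blender tip_of [([0.519, 0.174, -0.0], 0.97), ([0.615, -0.024, 0.002], 0.24)]
top blender boxes_of [([0.495, 0.088, 0.069], 0.91)]
top dial_grip tip_of [([0.564, 0.158, 0.111], 0.93)]
top dial_grip boxes_of [([0.566, 0.158, 0.085], 0.71)]
top pulse_top tip_of [([0.47, 0.188, 0.102], 0.84)]
top pulse_top boxes_of [([0.473, 0.19, 0.102], 0.76), ([0.563, 0.159, 0.087], 0.19)]
top mug tip_of [([0.632, 0.329, 0.0], 0.85)]
top mug boxes_of [([0.637, 0.34, 0.034], 0.79)]
top tin tip_of [([0.615, -0.023, 0.001], 0.77)]
top tin boxes_of [([0.612, -0.018, 0.111], 0.56)]
top spice tip_of [([0.682, 0.152, 0.004], 0.92)]
top spice boxes_of [([0.678, 0.15, 0.092], 0.66)]
```

View pics/scene0.png

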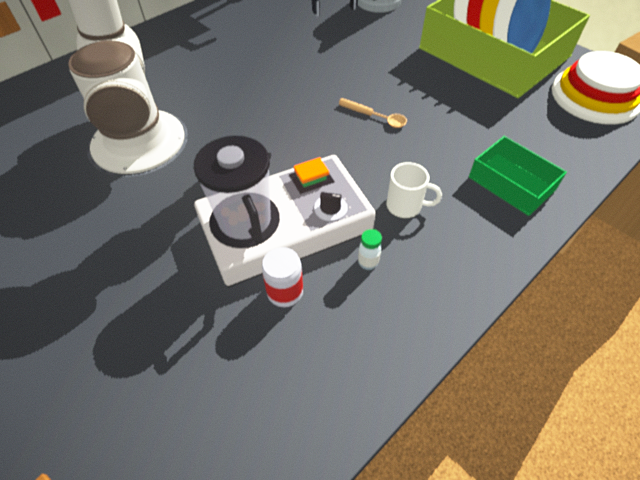

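```bash
python3 - <<'E'
from h import *
p=robot.camera("top"); W=p["camera_from_world"]
def px(w):
    q=W@np.r_[w,1]; return p["cx"]+p["fx"]*q[0]/-q[2], p["cy"]-p["fy"]*q[1]/-q[2]*1
c=px([.5635,.158,.107]); print(c, px([.47,.19,.102]), px([.61,.158,.107]),px([.5635,.2,.107]))
u,v=map(int,c); im=p["img"][v-40:v+60,u-60:u+60]
print(u-60,v-40); cv2.imwrite("pics/crop0.png",np.hstack([cv2.resize(im,None,fx=6,fy=6,interpolation=2)]))
E
```

```text
(np.float64(269.6567912275342), np.float64(289.7538368727496)) (np.float64(251.11782582410214), np.float64(342.3370322616452)) (np.float64(270.0313445124973), np.float64(263.8684651722882)) (np.float64(246.18830480459357), np.float64(289.6039571054649))
209 249
```

View pics/top0.png

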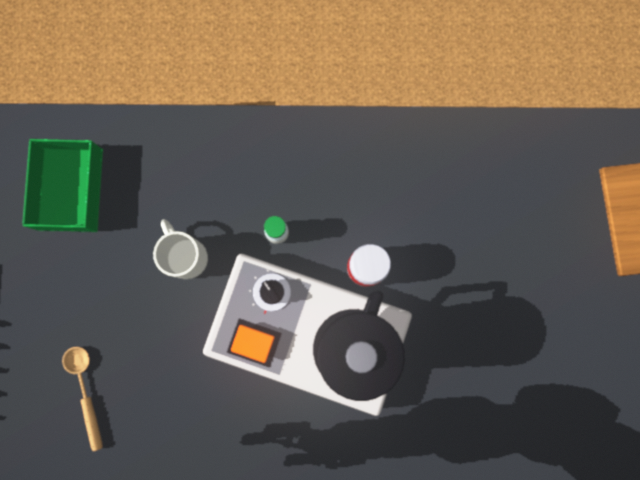

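View pics/crop0.png

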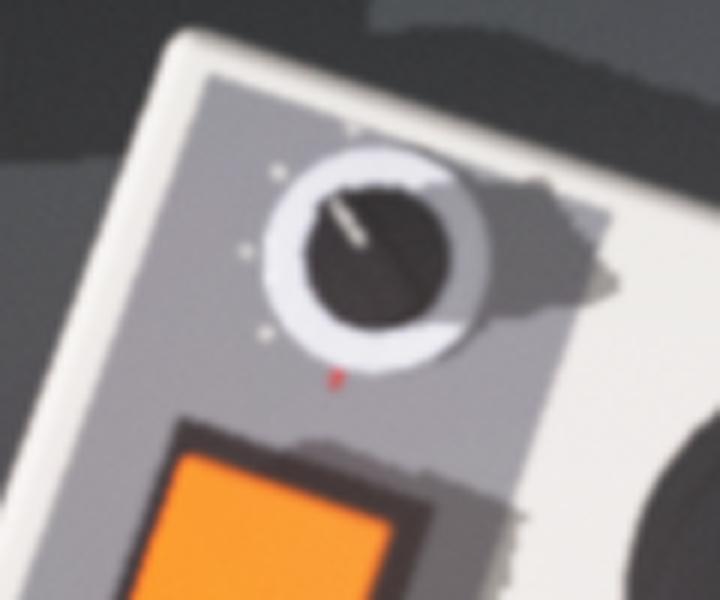

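The networks and pictures agree. The dial sits at about (0.563, 0.158), the key at (0.470, 0.190), and the blender is turned by about -18°. In the crop the red mark is at (337,380). The pointer runs (362,243)→(335,200), which is world azimuth ~32°, so the dial reads about 130°. I'll turn the tool first so that it closes along azimuth 122°.

```bash
cat > go.py <<'E'
import sys
from h import *
from scipy.spatial.transform import Rotation as R
s=robot.state(); w,x,y,z=s["ee_rot"]; M=R.from_quat([x,y,z,w]).as_matrix()
yaw=np.degrees(np.arctan2(M[1,1],M[0,1]))
print("t",round(s["clock"],2),"pos",np.round(s["ee_pos"],4),"yawY",round(yaw,1),"tilt",np.round(M[:,2],3),"q",np.round(s["qpos"],2),"F",np.round(s["force"],1),"M",np.round(s["moment"],2),"gap",round(s["finger_gap"],4),"grip",s["grip_force"])
if len(sys.argv)>3: print("tool shift",np.round(M.T@(np.array([float(a) for a in sys.argv[1:4]])-s["ee_pos"]),4))
E
python3 -m jog '[[0,0,0,-7],[0,0,0,-7],[0,0,0,-7],[0,0,0,-7],[0,0,0,-7],[0,0,0,-7],[0,0,0,-7],[0,0,0,-7],[0,0,0,-0.5]]' 0.5; python3 go.py .563 .158 .18
```

```text
clock: 2.1
ee_pos: [0.2277, 0.5007, 0.2313]
ee_rot: [-0.0, -0.279, 0.96, -0.0]
force: [-0.3, 0.2, -0.3]
finger_gap: 0.0428
grip_force: 0.0
t 2.1 pos [0.2277 0.5007 0.2313] yawY 122.4 tilt [-0. -0. -1.] q [1.14 0.09 0.18 1.66 0.   0.58] F [-0.3  0.2 -0.3] M [ 0.01  0.05 -0.04] gap 0.0428 grip 0.0
tool shift [-0.0998 -0.4689  0.0513]
```

```bash
python3 -m jog '[[-0.006,-0.029,0,0],[-0.006,-0.029,0,0],[-0.006,-0.029,0,0],[-0.006,-0.029,0,0],[-0.006,-0.029,0,0],[-0.006,-0.029,0,0],[-0.006,-0.029,0,0],[-0.006,-0.029,0,0],[-0.006,-0.029,0,0],[-0.006,-0.029,0,0]]' >/dev/null; python3 go.py .563 .158 .18
```

```text
t 2.93 pos [0.4332 0.2855 0.2314] yawY 121.8 tilt [ 0.  0. -1.] q [0.58 0.01 0.1  1.66 0.   0.03] F [0.3 0.7 0.3] M [-0.01 -0.03 -0.01] gap 0.0429 grip 0.0
tool shift [-0.0431 -0.1767  0.0514]
```

```bash
python3 -m jog '[[-0.006,-0.025,0.005,0],[-0.006,-0.025,0.005,0],[-0.006,-0.025,0.006,0],[-0.006,-0.025,0.006,0],[-0.006,-0.025,0.007,0],[-0.006,-0.025,0.007,0],[-0.006,-0.025,0.008,0],[-0.001,-0.002,0.007,0],[0,0,0,0],[0,0,0,0]]' >/dev/null; python3 go.py .563 .158 .135
python3 - <<'E'
from h import *
for c,p in look(("dial_grip","pulse_top")):
    cv2.imwrite(f"pics/{c}1.png",cv2.resize(p["img"][120:280,180:400] if c=="scene" else p["img"][200:400,150:420],None,fx=2.5,fy=2.5))
E
```

```text
t 3.77 pos [0.5623 0.1596 0.1799] yawY 121.9 tilt [-0.001 -0.    -1.   ] q [ 0.28  0.16  0.15  1.57  0.   -0.28] F [-1.1  0.3  0.1] M [-0.03  0.01  0.02] gap 0.0428 grip 0.0
tool shift [ 0.0002 -0.0018  0.0449]
scene dial_grip tip_of [([0.562, 0.159, 0.106], 0.62)]
scene dial_grip boxes_of [([0.566, 0.15, 0.096], 0.75)]
scene pulse_top tip_of [([0.47, 0.193, 0.1], 0.95)]
scene pulse_top boxes_of [([0.473, 0.181, 0.103], 0.68)]
top dial_grip tip_of []
top dial_grip boxes_of []
top pulse_top tip_of []
top pulse_top boxes_of []
```

View pics/scene1.png

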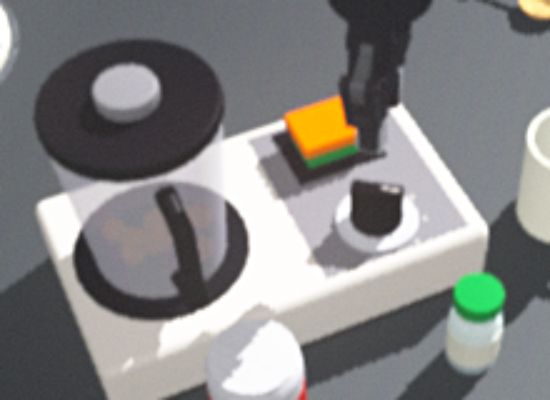

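The gripper (crop ~(370,130)) is directly above the dial bar (~(378,205)), and there is space between it and the jug. I'll descend, then close.

```bash
python3 -m jog '[[0,-0.001,0.015,0],[0,0,0.015,0],[0,0,0.015,0],[0,0,0.015,0],[0,0,0.01,0],[0,0,0.01,0],[0,0,0.007,0],[0,0,0,0],[0,0,0,0]]' >/dev/null; python3 go.py
python3 -m jog '[[0,0,0,0],[0,0,0,0],[0,0,0,0],[0,0,0,0],[0,0,0,0],[0,0,0,0]]' 0 30 >/dev/null; python3 go.py
```

```text
t 5.02 pos [0.5633 0.1586 0.0934] yawY 122.0 tilt [-0. -0. -1.] q [ 0.27  0.16 -0.01  1.4   0.   -0.28] F [ 0.9 -0.   0. ] M [ 0.01 -0.02 -0.01] gap 0.0427 grip 0.0
t 5.52 pos [0.5639 0.1586 0.0942] yawY 122.0 tilt [ 0.002  0.    -1.   ] q [ 0.27  0.16 -0.01  1.4  -0.   -0.28] F [ 0.6 -1.5  5.7] M [-0.39 -0.17 -0.01] gap 0.0133 grip 33.43738675117493
```

Gap is 13.3 mm at 33 N, so the bar is gripped. Now I'll turn it anticlockwise.

```bash
python3 -m jog '[[0,0,0,-6],[0,0,0,-6],[0,0,0,-6],[0,0,0,-6],[0,0,0,-6],[0,0,0,-6],[0,0,0,-6],[0,0,0,-6],[0,0,0,-6],[0,0,0,-6]]' >/dev/null; python3 go.py
python3 -m jog '[[0,0,0,-6],[0,0,0,-6],[0,0,0,-6],[0,0,0,-6],[0,0,0,-6],[0,0,0,-6],[0,0,0,-6],[0,0,0,-6],[0,0,0,-6],[0,0,0,-6]]' >/dev/null; python3 go.py
```

```text
t 6.35 pos [0.5631 0.159  0.0942] yawY -177.6 tilt [ 0.     0.001 -1.   ] q [ 0.27  0.16 -0.01  1.4   0.   -1.34] F [-3.5 -0.1  6.9] M [ 0.05  0.8  -0.03] gap 0.0134 grip 33.65752100944519
t 7.18 pos [0.5624 0.1585 0.0942] yawY -117.7 tilt [-0.001 -0.    -1.   ] q [ 0.27  0.16 -0.01  1.4   0.   -2.38] F [-7.  -1.5 10.5] M [-0.56  1.55 -0.04] gap 0.0132 grip 33.96065890789032
```

```bash
python3 -m jog '[[0,0,0,-3],[0,0,0,-3],[0,0,0,-2],[0,0,0,0]]' >/dev/null; python3 go.py
python3 -m jog '[[0,0,0,-2],[0,0,0,-2],[0,0,0,0]]' >/dev/null; python3 go.py
```

```text
t 7.52 pos [0.5624 0.1584 0.0942] yawY -109.8 tilt [-0.001 -0.    -1.   ] q [ 0.27  0.16 -0.01  1.4  -0.   -2.52] F [-6.8 -3.4 10.9] M [-0.67  1.56 -0.02] gap 0.0133 grip 34.04712617397308
t 7.77 pos [0.5627 0.1583 0.0942] yawY -105.9 tilt [-0.001 -0.    -1.   ] q [ 0.27  0.16 -0.01  1.4  -0.   -2.59] F [-3.6 -3.1  9.7] M [-0.57  1.14 -0.98] gap 0.013 grip 47.323224584106356
```

The moment of -0.98 N m at azimuth 254° means the dial is at its stop. I'll hold briefly, back the turn off slightly, release and lift.

```bash
python3 -m jog '[[0,0,0,0],[0,0,0,0],[0,0,0,0],[0,0,0,1]]' >/dev/null; python3 go.py
python3 -m jog '[[0,0,0,0],[0,0,0,0],[0,0,0,0],[0,0,0,0],[0,0,-0.015,0],[0,0,-0.02,0],[0,0,-0.02,0],[0,0,-0.02,0],[0,0,-0.02,0],[0,0,0,0]]' 0.5 >/dev/null; python3 go.py .470 .191 .18
```

```text
t 8.1 pos [0.5627 0.1583 0.0942] yawY -107.0 tilt [-0.001 -0.    -1.   ] q [ 0.27  0.16 -0.01  1.4  -0.   -2.57] F [-5.3 -2.3  9.9] M [-0.49  1.12 -0.63] gap 0.0131 grip 39.59450304508209
t 8.93 pos [0.5645 0.159  0.1924] yawY -106.9 tilt [ 0.005  0.002 -1.   ] q [ 0.27  0.16  0.18  1.59  0.   -2.57] F [0.3 0.9 1.2] M [-0.    0.01 -0.05] gap 0.0423 grip 0.0
tool shift [-0.0998 -0.003   0.012 ]
```

```bash
python3 -m jog '[[-0.02,0,0,0],[-0.02,0,0,0],[-0.02,0,0,0],[-0.02,0,0,0],[-0.02,-0.002,0,0],[0,0,0,0],[0,0,0,0],[0,0,0,0],[0,0,0,0]]' 0 20 >/dev/null; python3 go.py .470 .190 .18
python3 - <<'E'
from h import *
out=[]
for c,p in look(("dial_grip","pulse_top")):
    out.append(cv2.resize(p["img"][150:250,270:390] if c=="scene" else p["img"][240:370,200:356],(480,400),interpolation=2))
cv2.imwrite("pics/both2.png",cv2.resize(np.hstack(out),(800,333)))
E
```

```text
t 9.68 pos [0.4688 0.1895 0.1879] yawY -107.0 tilt [-0. -0. -1.] q [ 0.38 -0.03 -0.03  1.57 -0.   -2.46] F [0.2 0.5 1.3] M [ 0.04 -0.03 -0.01] gap 0.0 grip 0.0
tool shift [ 0.001  -0.0008  0.0079]
scene dial_grip tip_of [([0.564, 0.158, 0.107], 0.78), ([0.613, -0.022, 0.001], 0.69)]
scene dial_grip boxes_of []
scene pulse_top tip_of [([0.468, 0.194, 0.103], 0.89)]
scene pulse_top boxes_of []
top dial_grip tip_of [([0.562, 0.159, 0.106], 0.8)]
top dial_grip boxes_of [([0.561, 0.154, 0.084], 0.75)]
top pulse_top tip_of [([0.682, 0.149, -0.0], 0.6), ([0.474, 0.194, 0.1], 0.52)]
top pulse_top boxes_of [([0.485, 0.168, 0.101], 0.74)]
```

View pics/both2.png

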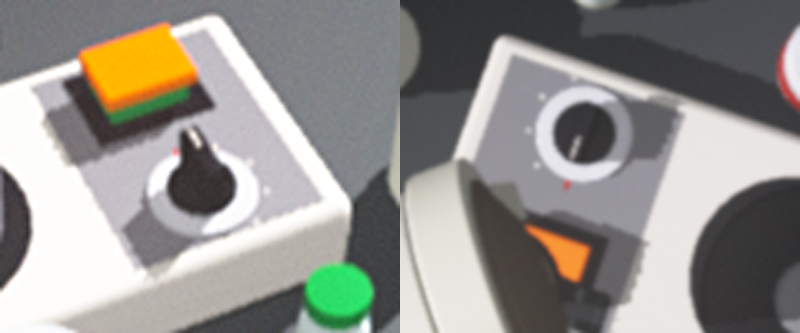

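```bash
python3 - <<'E'
from h import *
for c in ("top","scene"):
    p=robot.camera(c); W=p["camera_from_world"]; Wi=np.linalg.inv(W)
    g=p["img"].min(2).astype(float)
    H,Wd=g.shape; uu,vv=np.meshgrid(np.arange(Wd),np.arange(H))
    d=np.stack([(uu-p["cx"])/p["fx"],-(vv-p["cy"])/p["fy"],-np.ones_like(g)],-1)@Wi[:3,:3].T; o=Wi[:3,3]
    P=o+d*((.114-o[2])/d[...,2])[...,None]
    x=P[...,0]-.563; y=P[...,1]-.1585
    # along -x of blender (161.8 deg) and across
    a=np.radians(161.8); l=x*np.cos(a)+y*np.sin(a); t=-x*np.sin(a)+y*np.cos(a)
    m=(abs(t)<.009)&(l>0.002)&(l<.020)&(g>75)
    print(c,m.sum(),[(round(l[i]*1e3,1),round(t[i]*1e3,1),int(g[i])) for i in zip(*np.where(m))][:40])
    if m.sum()>3:
        w=g[m]-60; k=np.polyfit(l[m],t[m],1,w=np.sqrt(w)); print("tilt deg",np.degrees(np.arctan(k[0])),k)
E
```

```text
top 38 [(np.float64(5.8), np.float64(-0.0), 89), (np.float64(5.3), np.float64(1.6), 112), (np.float64(4.7), np.float64(3.3), 101), (np.float64(8.1), np.float64(-1.2), 79), (np.float64(7.5), np.float64(0.5), 123), (np.float64(7.0), np.float64(2.2), 137), (np.float64(6.4), np.float64(3.9), 106), (np.float64(9.8), np.float64(-0.6), 95), (np.float64(9.2), np.float64(1.1), 150), (np.float64(8.6), np.float64(2.8), 149), (np.float64(8.1), np.float64(4.5), 100), (np.float64(11.4), np.float64(0.0), 105), (np.float64(10.9), np.float64(1.7), 147), (np.float64(10.3), np.float64(3.4), 138), (np.float64(9.7), np.float64(5.1), 89), (np.float64(13.7), np.float64(-1.1), 81), (np.float64(13.1), np.float64(0.6), 126), (np.float64(12.5), np.float64(2.3), 142), (np.float64(12.0), np.float64(3.9), 111), (np.float64(18.2), np.float64(-8.9), 137), (np.float64(17.6), np.float64(-7.3), 82), (np.float64(15.3), np.float64(-0.5), 100), (np.float64(14.8), np.float64(1.2), 150), (np.float64(14.2), np.float64(2.8), 147), (np.float64(13.7), np.float64(4.5), 96), (np.float64(19.8), np.float64(-8.4), 179), (np.float64
[... 1595 characters left out ...]
, np.float64(1.3), 227), (np.float64(10.0), np.float64(-0.5), 173), (np.float64(9.1), np.float64(-2.4), 94), (np.float64(8.2), np.float64(-4.2), 124), (np.float64(7.3), np.float64(-6.1), 181), (np.float64(6.4), np.float64(-7.9), 192), (np.float64(9.4), np.float64(4.4), 96), (np.float64(8.5), np.float64(2.6), 184), (np.float64(7.5), np.float64(0.7), 214), (np.float64(6.6), np.float64(-1.1), 125), (np.float64(5.7), np.float64(-3.0), 88), (np.float64(4.8), np.float64(-4.8), 161), (np.float64(3.9), np.float64(-6.7), 192), (np.float64(3.0), np.float64(-8.5), 203), (np.float64(6.0), np.float64(3.8), 133), (np.float64(5.1), np.float64(1.9), 209)]
tilt deg 4.495717406984313 [ 0.0786265  -0.00314842]
```

Fitting the pointer's rows in the top view puts it parallel to blender -x within ~2° (centre offset 1.6→2.0 mm over 14 mm). Together with the stop torque, this means the dial is at minimum. Next I'll press the key with shut fingertips.

```bash
python3 -m jog '[[0,0,0.015,0],[0,0,0.015,0],[0,0,0.015,0],[0,0,0.015,0],[0,0,0.01,0],[0,0,0.005,0],[0,0,0.003,0],[0,0,0,0],[0,0,0,0]]' >/dev/null; python3 go.py .47 .19 .092
python3 -m jog '[[0,0,0.002,0],[0,0,0.002,0],[0,0,0.002,0],[0,0,0,0],[0,0,0,0]]'>/dev/null; python3 go.py .47 .19 .092
python3 -m jog '[[0,0,0.002,0],[0,0,0.002,0],[0,0,0,0],[0,0,0,0]]'>/dev/null; python3 go.py .47 .19 .092
```

```text
t 11.03 pos [0.4685 0.1898 0.111 ] yawY -107.0 tilt [ 0.001  0.    -1.   ] q [ 0.38 -0.03 -0.18  1.42  0.   -2.46] F [-0.7  0.8  0. ] M [0.01 0.03 0.01] gap 0.0003 grip 0.0
tool shift [ 0.0014 -0.0006  0.019 ]
t 11.45 pos [0.4682 0.1897 0.1042] yawY -107.0 tilt [-0. -0. -1.] q [ 0.38 -0.03 -0.19  1.41 -0.   -2.46] F [-0.   0.5 -0.3] M [-0.01  0.01 -0.02] gap -0.0002 grip 0.0
tool shift [ 0.0016 -0.0009  0.0122]
t 11.78 pos [0.4684 0.1898 0.1006] yawY -107.0 tilt [ 0.001  0.    -1.   ] q [ 0.38 -0.03 -0.2   1.4   0.   -2.46] F [ 0.2 -0.7  4.3] M [ 0.03 -0.05  0.04] gap 0.0002 grip 1.6438993625342846
tool shift [ 0.0015 -0.0007  0.0086]
```

```bash
python3 -m jog '[[0,0,0.002,0],[0,0,0.002,0],[0,0,0.001,0],[0,0,0,0],[0,0,0,0]]'>/dev/null; python3 go.py .47 .19 .092
python3 -m jog '[[0,0,0.0015,0],[0,0,0.001,0],[0,0,0,0],[0,0,0,0]]'>/dev/null; python3 go.py;for i in 1 2 3; do python3 -m jog '[[0,0,0,0]]'|grep force; done; python3 go.py .47 .19 .092
```

```text
t 12.2 pos [0.4684 0.1898 0.0954] yawY -107.0 tilt [ 0.001  0.    -1.   ] q [ 0.38 -0.03 -0.2   1.39  0.   -2.46] F [-0.1  0.   5.7] M [ 0.02  0.03 -0.02] gap 0.0 grip 2.788538597524166
tool shift [ 0.0014 -0.0007  0.0034]
t 12.53 pos [0.4684 0.1898 0.0931] yawY -107.0 tilt [ 0.001  0.    -1.   ] q [ 0.38 -0.03 -0.21  1.39  0.   -2.46] F [-0.7 -1.5  7. ] M [-0.03  0.14  0.  ] gap 0.0003 grip 3.317301960723853
force: [0.4, -0.9, 6.4]
grip_force: 3.3
force: [-1.2, -1.1, 6.7]
grip_force: 3.3
force: [-0.9, -0.4, 5.8]
grip_force: 3.3
t 12.78 pos [0.4684 0.1898 0.0931] yawY -107.0 tilt [ 0.001  0.    -1.   ] q [ 0.38 -0.03 -0.21  1.39 -0.   -2.46] F [-0.9 -0.4  5.8] M [-0.    0.11 -0.01] gap -0.0 grip 3.3079618695410318
tool shift [ 0.0014 -0.0007  0.0011]
```

Force (6.5 N → 8.7 mm) and height (8.9 mm) agree. I'll press 1 mm more, hold, and hand in.

```bash
python3 -m jog '[[0,0,0.001,0],[0,0,0,0],[0,0,0,0],[0,0,0,0],[0,0,0,0],[0,0,0,0],[0,0,0,0],[0,0,0,0]]'>/dev/null; python3 go.py; python3 -c "
from workcell import robot
print(robot.hand_in())"
```

```text
t 13.45 pos [0.4684 0.1898 0.0922] yawY -107.0 tilt [ 0.001  0.    -1.   ] q [ 0.38 -0.03 -0.21  1.39 -0.   -2.46] F [-0.5 -0.1  7.1] M [-0.    0.16 -0.03] gap -0.0002 grip 3.5194117356149945
the job is handed in; nothing more can be done
None
```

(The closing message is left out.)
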